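Tip the plate case flat and push it home

TASK

The black plate case was left standing on its short end. Push it over with the fingertips so that it drops flat on its base with the lid on top, then push it along the bench until the end that came down lies flat against the low metal bench stop, and leave it there. The case is only pushed, never lifted or carried, and nothing else on the bench is disturbed.

Things in the scene. Friction and masses are not known exactly. Their poses are not given: they have to be found in the camera images.
- case: Loose black plastic case, 100 x 151 x 45 mm (own x, y, z), 0.15 to 0.31 kg, lid fixed shut. Origin: centre of its base. Own +z out of the lid (light label), -z out of the plain base, -x out of the long side with the latch. It starts on its short -y end: 151 mm tall, own y up, footprint 45 mm by 100 mm, latch side towards the robot, lid away from the stop, base facing the stop within 12 degrees.
- lead_front (a point): Point on the case's own +y end face (the upper end at the start, later the end that meets the stop), 5 mm from the latch side, 20 mm above the base: own (-45, 75.5, 20) mm.
- lead_back (a point): The same on the hinge side of that end face: own (45, 75.5, 20) mm.
- heel (a point): Centre of the case's -y end face, 20 mm above the base: own (0, -75.5, 20) mm; underneath at the start. Pushed on the lid face about 115 mm up, towards the stop, the case pivots about its lower base edge, goes over by itself after leaning about 17 degrees and lands 20 to 75 mm short of the stop. This end face (100 mm wide, 44 mm high) is then free to be pushed on.
- stop: Bench stop: low aluminium bar fixed to the bench to the robot's left, 180 mm long (own x), 24 mm high, with a black rubber face on its own -y side, towards the case, and a foot flange with two screws behind. Origin under the bar's centre on the bench.
- stop_face (a point): Centre of the rubber face of the stop, 12 mm above the bench; own x along the face, own y points into the stop, square to the face, z up. The case comes home in the direction of this y.
- plate_large: Loose bystander, leave alone: standing steel measuring plate, 40 mm across, 94 mm tall, on the far side of the case's path. Origin under its centre.
- plate_small: Loose bystander, leave alone: standing steel measuring plate, 25 mm across, 94 mm tall, on the far side of the path. Origin under its centre.
- vial: Loose bystander, leave alone: small capped vial, 31 mm across, 63 mm tall, on the far side of the path. Origin under its centre.
- dish: Loose bystander, leave alone: glass petri dish, 64 mm across, 15 mm high, to the left behind the stop. Origin under its centre.
- boat: Loose bystander, leave alone: white square weighing boat, 66 x 66 x 12 mm, to the left behind the stop. Origin under its centre.
- spanner: Loose bystander, leave alone: thin flat spanner, 22 x 125 x 4 mm, lying near the bench's front edge. Origin under its centre. The fixed rheometer, 0.7 m tall with open oven halves, stands behind it to the right (x over 0.48, y under -0.15 m): the arm must pass in front of it.
Things that resemble listed ones, but are neither listed nor needed, are in the scene too. There is more than one size of the case; the job needs the larger.

How it is judged:
By the outcome, as a careful person would: the job done as asked, in the order asked, and still so for the second after the job is handed in, with the robot touching nothing.
It also fails if it takes over 51 s, if anything falls off the work surface, if the arm or the gripper's body presses on something with over 40 N, if the wrist force passes 120 N, or if a joint passes its speed limit or range.

ROBOT

A 7-joint arm with a two-finger parallel gripper is mounted at the origin on a cart in front of the work surface, level with it; the furniture and walls round the work are solid. World frame = base frame: x ahead of the robot, y to its left, z up, the work surface at z = 0. Lengths are in m, angles in rad, forces in N, time in s.
With the tool pointing down it reaches from about 0.35 to 0.9 m from the base axis. Payload 8.1 kg.
Tool frame: the origin (TCP) lies midway between the tips of the shut fingers; the grasp point (between the pads) lies arm.tcp_to_grasp behind it (arm.tcp_to_grasp is the distance from the TCP to the grasp point, in m); z points along the fingers, y is the line along which they close (so a half turn about z gives the same grasp; the last joint's range is limited). The gripper opens to 92 mm and grips with 3 to 60 N. Pads are 19 mm wide; open, the fingers measure 130 mm over their backs; the gripper's body (75 mm by 190 mm) begins 47 mm behind the grasp point.
Start: joints at [1.245, 0.434, 0.025, 1.573, -0.012, 1.134, -0.075], TCP at [0.138, -0.61, 0.19] pointing down, gripper open.
Joint ranges: [-2.62, 2.62], [-0.44, 2.09], [-1.27, 1.32], [0.08, 2.57], [-1.32, 4.46], [0.12, 2], [-2.74, 2.74]. Speed limits (rad/s): [2.22, 2.22, 3.01, 3.01, 3.14, 3.14, 3.14].

INTERFACE

Orientations are given as a rotation vector (axis times angle).
In Python, from cell import observe, get_image, arm gives the robot as it stands. The module is installed in compiled form; this text tells all that it offers.
- The arm moves only by the tool drive_tool, never from a script. Its argument "steps" is a list of rows, each a list of 5 numbers: the closure, from 0 (fully open) to 1 (shut), then the shift along the world's x, y, z in mm, then the turn about the world's z in rad. In form: [[hand, x, y, z, roll], ...]. A call has 1 to 20 rows; each row shifts and turns the commanded pose from where the row before left it; what a row does not reach is not made up. A row lasts 1/12 s, in which the tool goes at most 41.7 mm and 7.16 degrees, less where a joint would pass 70% of its speed; a pose out of reach is approached as far as the arm can. A call with a gripper value outside its range is refused whole. The fingers move at their own pace and stop on an object; "grip_force" is the grip in N (left out, the last holds). Time passes only in rows, so rows that do not move let the fingers close. It gives the time, the measured TCP pose, the force, the opening and the grip force at its end, in the units of the state.
- observe(): the state, without advancing time (a new reading comes with each control period).
- get_image(name): name is "scene" or "side" or "wrist"; returns a dict with "image" (400x640x3 uint8, red, green, blue), "vfov" (degrees; the focal length in pixels is half the picture's height over the tangent of half this angle, whatever the lens; pixels are square), "cx", "cy" (the principal point, pixels), "k1" (the pictures are not rectified: a ray, as slopes to the right and down, at radius r is drawn at 1 + k1 r^2 times it, then the intrinsics apply), "xyz" and "attitude" of the camera in the world. Camera axes: x right, y down, z forward; pixel columns grow to the right and rows downward; lengths in m; the calibration is good to about 2 mm. A picture is of the moment at which its call begins. There is no depth.
- arm.sign_off(): hands the job in; it is judged then, once.
The state is a dict: "clock": time; "joints": joint angles; "dq": joint speeds; "joint_efforts": joint torques, N m; "position": TCP position; "ee_rot": TCP orientation; "force": force on the tool from outside, world axes, zero at the start; "ft_torque": the same for the moment, N m; "width": opening from 0.0 (shut) to 1.0 (fully open); "gripper_force": force on a finger pad.
Only numpy, scipy, OpenCV 4.12 (cv2) and the standard library are available. Lean on these libraries where they do the work, as an engineer would, in place of code of your own. Each camera call takes 0.05 s, during which the arm holds its last target. There are 200 camera calls.

## Working session

There is one attempt and no reset: what is moved stays moved. The work goes in short steps, Python scripts to look and compute and a tool call to move; the robot and the scene stay as the last step left them, time stands still between calls to the robot, and variables do not carry over. Pictures are saved under pics/ and viewed, at most 10 in all, crops included, and the job is handed in when it is done.

Besides the shell and the picture viewer there is one more tool, called after ">>>" as name(argument=value, ...), one argument or row to a line, values as JSON. drive_tool: Moves the arm, as the interface text tells. Its arguments: {"type":"object","properties":{"steps":{"type":"array"},"grip_force":{"type":"number"}},"required":["steps"]}

```bash
mkdir -p pics
cat > h.py <<'E'
import numpy as np, cv2
from scipy.spatial.transform import Rotation as R
from cell import observe, get_image, arm
def cam(n):
    g=get_image(n); g['f']=200/np.tan(np.radians(g['vfov'])/2)
    a=np.array(g['attitude'],float)
    g['R']=a if a.shape==(3,3) else (R.from_rotvec(a) if a.size==3 else R.from_quat(a)).as_matrix()
    return g
def ray(g,p):
    K=np.array([[g['f'],0,g['cx']],[0,g['f'],g['cy']],[0,0,1.]])
    q=cv2.undistortPoints(np.array([[p]],float),K,np.array([g['k1'],0,0,0.]))[0,0]
    return np.array(g['xyz']),g['R']@np.array([q[0],q[1],1])
def onz(g,p,z=0):
    o,d=ray(g,p); return np.round(o+d*(z-o[2])/d[2],4)
def save(g,n): cv2.imwrite('pics/'+n+'.png',g['image'][:,:,::-1])
E
python3 - <<'E'
from h import *
for n in('scene','side'):
    g=cam(n); save(g,n+'0'); print(n,g['attitude'],g['xyz'],g['f'],g['k1'])
print(observe(),arm.tcp_to_grasp)
E
```

```text
scene [-0.97895296  2.45888653 -1.02338067] [0.03956917 0.71419072 0.8803157 ] 413.1315868326498 -0.042821415147250026
side [-2.24609503 -1.31535073  0.40489347] [ 1.03529633 -0.06490344  0.88018678] 361.17611245793677 -0.061937020698968386
{'clock': 0.1, 'joints': array([ 1.24542119,  0.43514163,  0.02495895,  1.57400679, -0.01159416,
        1.13398173, -0.07509146]), 'dq': array([-5.54571781e-04, -2.24652461e-03,  9.14990659e-04, -1.25738005e-03,
        2.37536392e-03, -4.49318180e-04,  2.59081048e-05]), 'joint_efforts': array([ 2.22389463e-03, -6.69139981e+01,  9.87248383e-01, -3.15146542e+01,
       -6.06644223e-02,  3.75473534e-02,  3.07494292e-05]), 'position': array([ 0.13792452, -0.60907363,  0.1890303 ]), 'ee_rot': array([-3.12077557e+00, -3.48989140e-01,  4.38686238e-04]), 'force': array([-0.9799622 ,  0.08185505, -0.00709924]), 'ft_torque': array([0.0095547 , 0.04782161, 0.00819873]), 'gripper_force': 0.0, 'width': 0.9971365779755309} 0.0188
```

View pics/scene0.png

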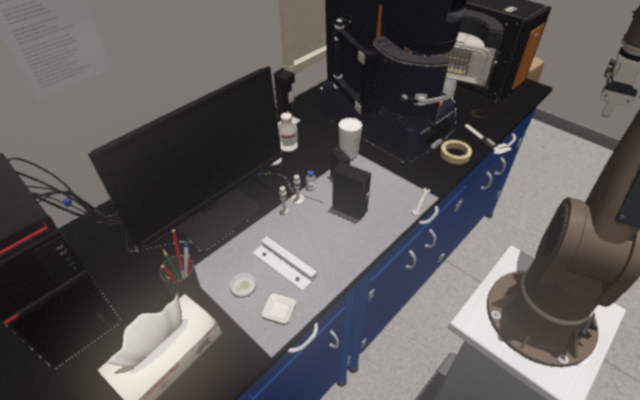

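View pics/side0.png

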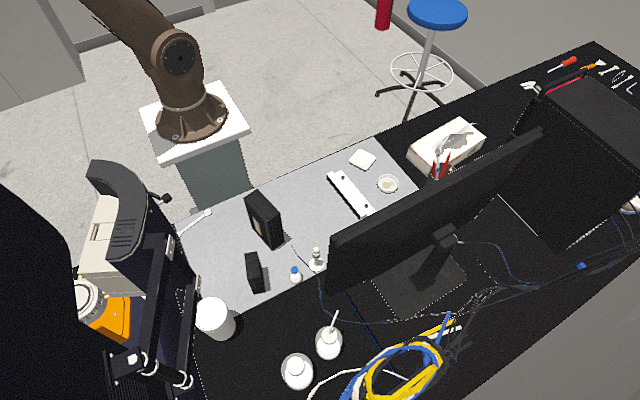

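The scene view shows the case at (350,190), the stop at (285,262), the plates at (283,200) and (297,188), and the vial at (311,180). In the side view the case is at (264,220), the smaller lookalike at (254,272) and the stop at (350,193). I'll enlarge both views to read the corners.

Run:
```python
import cv2
a=cv2.imread('pics/scene0.png')[140:320,220:460]; cv2.imwrite('pics/sc.png',cv2.resize(cv2.convertScaleAbs(a,alpha=1.6,beta=20),None,fx=3.33333,fy=3.33333,interpolation=3))
a=cv2.imread('pics/side0.png')[140:310,180:420]; cv2.imwrite('pics/sd.png',cv2.resize(cv2.convertScaleAbs(a,alpha=1.6,beta=20),None,fx=3.33333,fy=3.33333,interpolation=3))
```

```text
(no output)
```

View pics/sc.png

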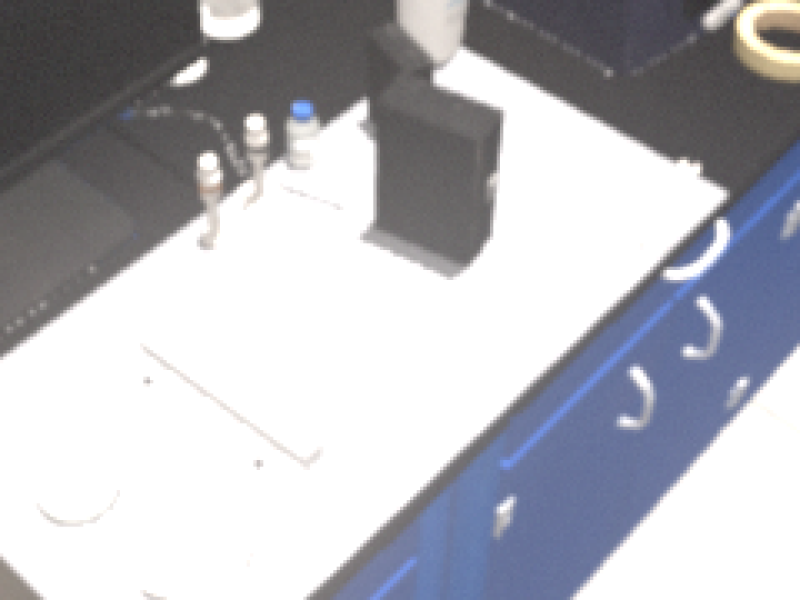

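View pics/sd.png

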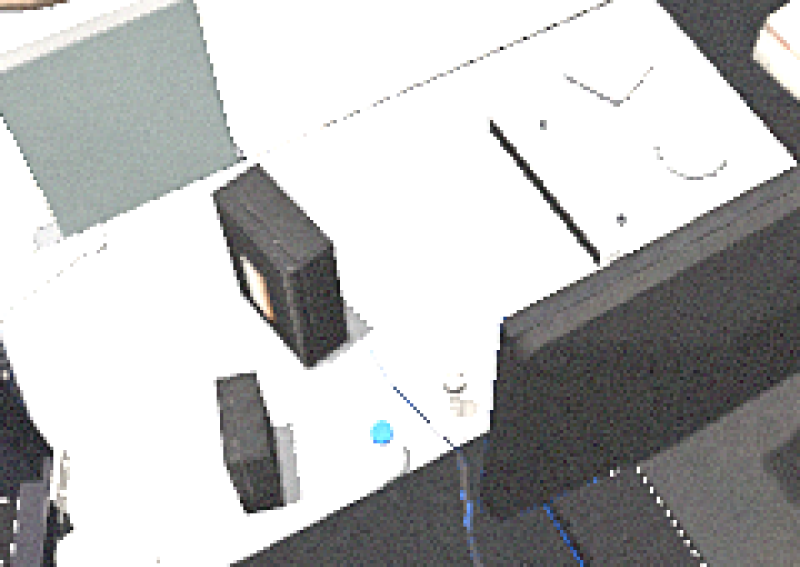

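The side crop gives the case's top corners at (214,193), (257,166), (332,242) and (288,268), with bottom corners at (308,367) and (347,343). The stop's black rubber face runs from (490,122) to (600,262).

Run:
```python
from h import *
s=cam('side'); c=cam('scene'); k=.3
S=lambda u,v,z:onz(s,(180+u*k-.35,140+v*k-.35),z)
C=lambda u,v,z:onz(c,(220+u*k-.35,140+v*k-.35),z)
for p in [(214,193),(257,166),(332,242),(288,268)]: print('top',S(*p,.151))
for p in [(308,367),(347,343)]: print('bot',S(*p,0))
for p in [(404,75),(503,110),(475,133),(380,100)]: print('topC',C(*p,.151))
for p in [(378,228),(462,265)]: print('botC',C(*p,0))
# rubber face: dark pixels in bright region
g=cv2.cvtColor(s['image'],cv2.COLOR_RGB2GRAY)
P=[];Q=[]
for v in range(176,219):
    row=g[v,320:375]; d=np.where(row<70)[0]
    if len(d): 
        P.append((320+d[0],v)); Q.append((320+d[-1],v))
print(P[::4],Q[::4])
a=np.array([onz(s,p,0)[:2] for p in P]); b=np.array([onz(s,p,.024)[:2] for p in Q])
for m in(a,b):
    vx=cv2.fitLine(m.astype(np.float32),cv2.DIST_HUBER,0,.01,.01).ravel();print('stop',vx,np.degrees(np.arctan2(vx[1],vx[0])),m[0],m[-1])
for n,p in dict(scr1=(147,380),scr2=(258,462),sp=(208,243),lp=(253,200),vial=(301,165)).items(): print(n,C(*p,0.003))
for n,p,z in [('vialcap',(382,432),.06),('plateL',(455,382),.094),('spanner',(105,245),0)]: print(n,S(*p,z))
```

```text
top [0.5167 0.0132 0.151 ]
top [0.51   0.0505 0.151 ]
top [0.5971 0.0704 0.151 ]
top [0.6013 0.0341 0.151 ]
bot [0.6034 0.0301 0.    ]
bot [0.5994 0.067  0.    ]
topC [0.6033 0.0308 0.151 ]
topC [0.5159 0.0101 0.151 ]
topC [0.5149 0.047  0.151 ]
topC [0.5967 0.068  0.151 ]
botC [0.597 0.066 0.   ]
botC [0.514  0.0498 0.    ]
[(np.int64(327), 176), (np.int64(328), 180), (np.int64(331), 184), (np.int64(335), 188), (np.int64(337), 192), (np.int64(341), 196), (np.int64(344), 200), (np.int64(348), 204), (np.int64(350), 208), (np.int64(353), 212), (np.int64(357), 216)] [(np.int64(342), 176), (np.int64(330), 180), (np.int64(334), 184), (np.int64(337), 188), (np.int64(340), 192), (np.int64(343), 196), (np.int64(346), 200), (np.int64(350), 204), (np.int64(353), 208), (np.int64(356), 212), (np.int64(374), 216)]
stop [0.9988983  0.04692722 0.56216997 0.28191   ] 2.6897194 [0.4606 0.2825] [0.6328 0.2845]
stop [0.9986944  0.05108236 0.54966    0.27673   ] 2.928078 [0.4981 0.312 ] [0.6655 0.3134]
scr1 [0.6175 0.3211 0.003 ]
scr2 [0.4965 0.3153 0.003 ]
sp [0.6923 0.1836 0.003 ]
lp [0.7016 0.1189 0.003 ]
vial [0.7019 0.056  0.003 ]
vialcap [0.7062 0.0484 0.06  ]
plateL [0.7114 0.1064 0.094 ]
spanner [ 0.4131 -0.0741  0.    ]
```

>>> drive_tool(
  steps=[
    [0.5, 16, 25, 0, 0.1133],
    [0.5, 16, 25, 0, 0.1133],
    [0.5, 16, 26, 0, 0.1133],
    [0.5, 16, 26, 0, 0.1133],
    [0.5, 16, 26, 0, 0.1133],
    [0.5, 16, 26, 0, 0.1133],
    [0.5, 16, 26, 0, 0.1133],
    [0.5, 16, 26, 0, 0.1133],
    [0.5, 16, 26, 0, 0.1133],
    [0.5, 16, 26, 0, 0.1133],
    [0.5, 16, 26, 0, 0.1133],
    [0.5, 16, 26, 0, 0.1133],
    [0.5, 16, 25, 0, 0.1133],
    [0.5, 14, 25, 0, 0.1133],
    [0.5, 3, 28, 0, 0],
    [0.5, 3, 28, 0, 0],
    [0.5, 3, 28, 0, 0],
    [0.5, 3, 28, 0, 0],
    [0.5, 3, 28, 0, 0],
    [0.5, 3, 28, 0, 0],
  ],
)

```text
clock: 1.87
position: [0.3779, -0.0803, 0.1898]
ee_rot: [1.942, 2.469, -0.0]
force: [0.3, -1.2, 0.3]
width: 0.503
gripper_force: 0.0
```

>>> drive_tool(
  steps=[
    [0.5, 25, 5, 0, 0],
    [0.5, 25, 5, 0, 0],
    [0.5, 25, 5, 0, 0],
    [0.5, 25, 5, 0, 0],
    [0.5, 25, 6, 0, 0],
    [0.5, 24, 6, 0, 0],
    [0.5, 24, 6, 0, 0],
    [0.5, 24, 6, 0, 0],
    [0.5, 0, 0, -19, 0],
    [0.5, 0, 0, -20, 0],
    [0.5, 0, 0, -20, 0],
    [0.5, 0, 0, -19, 0],
    [0.5, 0, 0, 0, 0],
    [0.5, 0, 0, 0, 0],
  ],
)

```text
clock: 3.03
position: [0.5743, -0.0377, 0.1112]
ee_rot: [-1.941, -2.468, 0.002]
force: [-0.0, -0.1, 0.3]
width: 0.5
gripper_force: 0.0
```

Run:
```python
from h import *
g=cam('side'); im=g['image'][130:300,180:420,::-1]
cv2.imwrite('pics/a.png',cv2.resize(im,None,fx=3,fy=3,interpolation=3))
```

```text
(no output)
```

View pics/a.png

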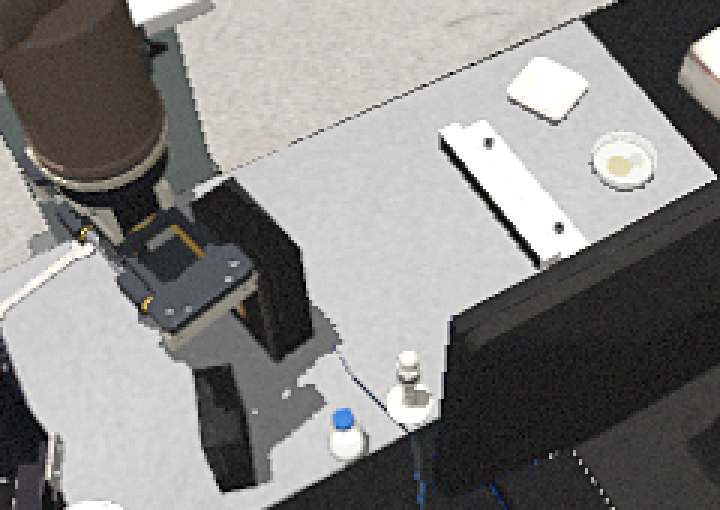

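The hand is behind the lid face, clear of the small case at (225,420). Next is the topple push.

>>> drive_tool(
  steps=[
    [0.5, -2, 8, 0, 0],
    [0.5, -2, 8, 0, 0],
    [0.5, -2, 8, 0, 0],
    [0.5, -2, 8, 0, 0],
    [0.5, -1.2, 5, 0, 0],
    [0.5, -1.2, 5, 0, 0],
    [0.5, -1.2, 5, 0, 0],
    [0.5, -1.2, 5, 0, 0],
    [0.5, -1.2, 5, 0, 0],
    [0.5, -1.2, 5, 0, 0],
    [0.5, -1.2, 5, 0, 0],
  ],
)

```text
clock: 4.0
position: [0.5586, 0.0298, 0.1117]
ee_rot: [-1.942, -2.469, 0.0]
force: [0.2, -1.2, -0.2]
width: 0.505
gripper_force: 0.1
```

Run:
```python
from h import *
g=cam('side'); im=g['image'][130:300,180:420,::-1]
h=cam('scene')['image'][140:310,240:400,::-1]
cv2.imwrite('pics/b.png',cv2.resize(np.hstack([im,h]),None,fx=2,fy=2,interpolation=3))
print(observe()['force'])
```

```text
[-0.45024914  0.22671983 -0.05228382]
```

View pics/b.png

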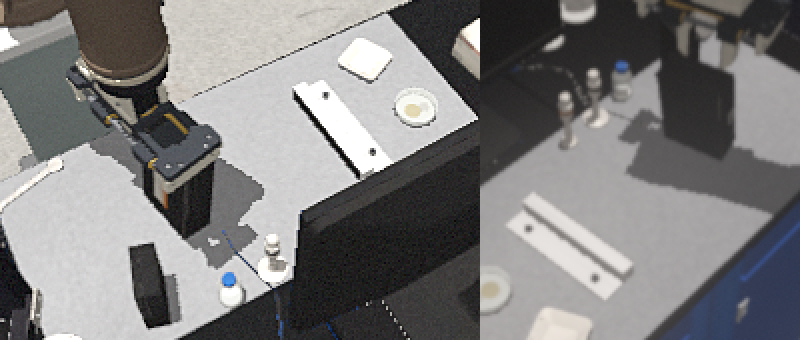

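The case is leaning at (190,190) in the side half, with the fingers on its lid. I'll keep pushing.

>>> drive_tool(
  steps=[
    [0.5, -1.2, 5, 0, 0],
    [0.5, -1.2, 5, 0, 0],
    [0.5, -1.2, 5, 0, 0],
    [0.5, -1.2, 5, 0, 0],
    [0.5, -1.2, 5, 0, 0],
    [0.5, 0, 0, 0, 0],
    [0.5, 0, 0, 0, 0],
    [0.5, 0, 0, 0, 0],
    [0.5, 2, -10, 0, 0],
    [0.5, 4, -20, 0, 0],
    [0.5, 5, -25, 0, 0],
    [0.5, 5, -25, 0, 0],
    [0.5, 2, -10, 0, 0],
    [0.5, 0, 0, 0, 0],
  ],
)

```text
clock: 5.27
position: [0.571, -0.0403, 0.1113]
ee_rot: [1.949, 2.463, -0.002]
force: [-0.1, 0.2, 0.8]
width: 0.5
gripper_force: 0.0
```

Run:
```python
from h import *
g=cam('side'); im=g['image'][130:300,180:420,::-1]
h=cam('scene')['image'][140:310,240:400,::-1]
cv2.imwrite('pics/c.png',cv2.convertScaleAbs(cv2.resize(np.hstack([im,h]),None,fx=2,fy=2,interpolation=3),alpha=1.3))
```

```text
(no output)
```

View pics/c.png

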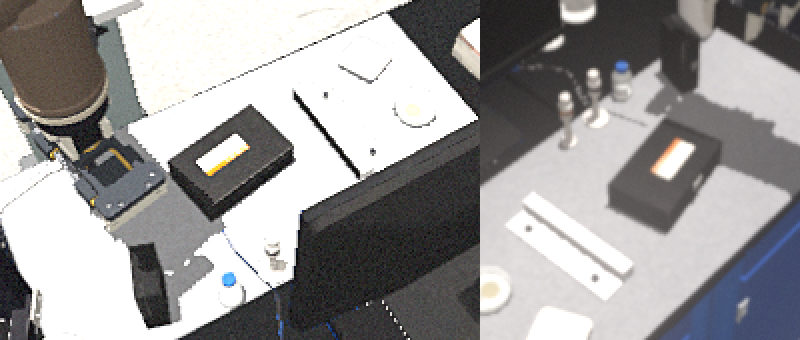

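The case now lies flat, lid up. Its top corners in the side half are about (170,160), (250,106), (293,148) and (213,203), and its front end is short of the stop.

Run:
```python
from h import *
g=cam('side'); gr=cv2.cvtColor(g['image'],cv2.COLOR_RGB2GRAY)
m=(gr<75).astype(np.uint8); m[:,:263]*=1
for u,v in [(170,160),(250,106),(293,148),(213,203)]: print(onz(g,(180+u/2,130+v/2),.045))
for u,v in [(217,217),(294,158)]: print('b',onz(g,(180+u/2,130+v/2),0))
c=cam('scene')
for u,v in [(614,172),(655,119),(721,140),(672,200)]: print('c',onz(c,(240+u/2-240,140+v/2),.045))
```

```text
[0.5078 0.0592 0.045 ]
[0.4808 0.1973 0.045 ]
[0.5731 0.2152 0.045 ]
[0.5962 0.0809 0.045 ]
b [0.5947 0.0838 0.    ]
b [0.5638 0.223  0.    ]
c [0.575  0.1974 0.045 ]
c [0.603  0.0844 0.045 ]
c [0.5072 0.0525 0.045 ]
c [0.4853 0.1807 0.045 ]
```

>>> drive_tool(
  steps=[
    [0.4, -10, 7, 0, -0.095],
    [0.4, -11, 8, 0, -0.095],
    [0.4, 0, 0, -20, 0],
    [0.4, 0, 0, -20, 0],
    [0.4, 0, 0, -20, 0],
    [0.4, 0, 0, -20, 0],
    [0.4, 0, 0, -15, 0],
    [0.4, 0, 0, 0, 0],
    [0.4, 0, 10, 0, 0],
    [0.4, 0, 10, 0, 0],
    [0.4, 0, 10, 0, 0],
    [0.4, 0, 10, 0, 0],
    [0.4, 0, 10, 0, 0],
    [0.4, 0, 5, 0, 0],
    [0.4, 0, 5, 0, 0],
    [0.4, 0, 4, 0, 0],
    [0.4, 0, 4, 0, 0],
    [0.4, 0, 4, 0, 0],
    [0.4, 0, 4, 0, 0],
    [0.4, 0, 4, 0, 0],
  ],
)

```text
clock: 7.13
position: [0.5497, 0.0595, 0.0167]
ee_rot: [-2.168, -2.274, 0.0]
force: [0.4, -0.7, -0.1]
width: 0.598
gripper_force: 0.0
```

>>> drive_tool(
  steps=[
    [0.4, 0, 4, 0, 0],
    [0.4, 0, 4, 0, 0],
    [0.4, 0, 4, 0, 0],
    [0.4, 0, 4, 0, 0],
    [0.4, 0, 4, 0, 0],
    [0.4, 0, 4, 0, 0],
    [0.4, 0, 4, 0, 0],
    [0.4, 0, 4, 0, 0],
    [0.4, 0, 4, 0, 0],
    [0.4, 0, 0, 0, 0],
  ],
)

```text
clock: 7.97
position: [0.5497, 0.0967, 0.0168]
ee_rot: [-2.166, -2.275, -0.001]
force: [-0.2, -0.3, -1.1]
width: 0.602
gripper_force: 0.0
```

Run:
```python
from h import *
g=cam('side'); im=g['image'][130:300,180:420,::-1]
h=cam('scene')['image'][140:310,240:400,::-1]
cv2.imwrite('pics/d.png',cv2.convertScaleAbs(cv2.resize(np.hstack([im,h]),None,fx=2,fy=2,interpolation=3),alpha=1.2))
```

```text
(no output)
```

View pics/d.png

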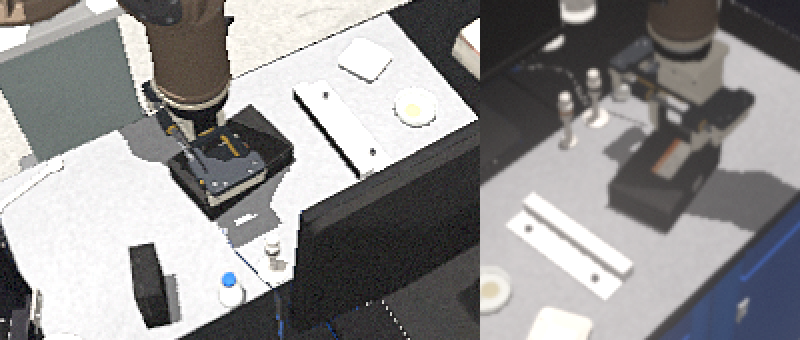

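The case front looks almost unchanged. I'll check numerically how far it moved and where the fingertips project.

Run:
```python
from h import *
c=cv2.imread('pics/c.png');d=cv2.imread('pics/d.png')
g1=cv2.cvtColor(c,6)/1.3;g2=cv2.cvtColor(d,6)/1.2
# side: front end row profiles ; scene: front
for r in (130,140,150,160): print(r,[np.where(g[r,230:330]<60)[0].tolist()[:1]+[x+230 for x in np.where(g[r,230:300]<60)[0][-1:]] for g in(g1,g2)])
for r in (180,190,200): print(r,[[x+590 for x in np.where(g[r,590:690]<60)[0][[0,-1]]] for g in(g1,g2)])
def proj(g,P):
    p=g['R'].T@(np.array(P)-g['xyz']); s=p[:2]/p[2]; s=s*(1+g['k1']*(s@s)); return np.round(s*g['f']+[g['cx'],g['cy']],1)
t=observe()['position'];print(t,observe()['force'])
for n,o in(('side',(180,130)),('scene',(240,140))):
    g=cam(n)
    for dx in(-.037,.037): print(n,2*(proj(g,t+[dx,0,0])-o)+([480,0] if n=='scene' else 0))
    if n=='scene': cv2.imwrite('pics/e.png',cv2.convertScaleAbs(cv2.resize(g['image'][140:260,280:400,::-1],None,fx=5,fy=5,interpolation=3),alpha=1.9,beta=10))
```

```text
130 [[0, np.int64(277)], [0, np.int64(277)]]
140 [[16, np.int64(287)], [0, np.int64(287)]]
150 [[16, np.int64(291)], [6, np.int64(291)]]
160 [[2, np.int64(293)], [34, np.int64(293)]]Traceback (most recent call last):
  File "<stdin>", line 6, in <module>
IndexError: index 0 is out of bounds for axis 0 with size 0
```

Run:
```python
from h import *
def proj(g,P):
    p=g['R'].T@(np.array(P)-g['xyz']); s=p[:2]/p[2]; s=s*(1+g['k1']*(s@s)); return np.round(s*g['f']+[g['cx'],g['cy']],1)
t=observe()['position'];print(t,observe()['force'])
for n in('side','scene'):
    g=cam(n)
    for dx in(-.037,.037): print(n,proj(g,t+[dx,0,0]),proj(g,t+[dx,0,.06]))
    if n=='scene': a,b=g['image'][140:260,280:400,::-1],None; A=cv2.resize(a,(400,400),interpolation=3)
    else: B=cv2.resize(g['image'][150:270,240:360,::-1],(400,400),interpolation=3)
cv2.imwrite('pics/e.png',cv2.convertScaleAbs(np.hstack([B,A]),alpha=1.6,beta=10))
```

```text
[0.54963369 0.09555936 0.01672643] [-0.33441799 -0.30025561  0.30412602]
side [278.7 211.2] [276.6 199.4]
side [290.6 231.5] [289.  220.3]
scene [348.6 224.2] [349.6 209.3]
scene [329.  211.2] [329.3 196.3]
```

View pics/e.png

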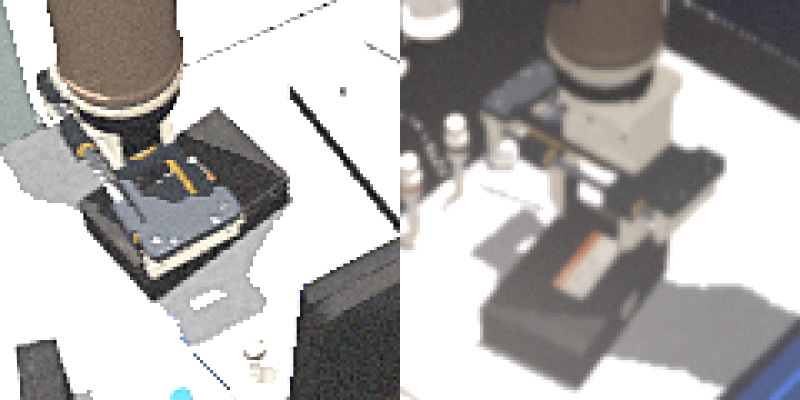

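Run:
```python
from h import *
c=cv2.imread('pics/c.png');d=cv2.imread('pics/d.png')
g1=np.uint8(cv2.cvtColor(c,6)/1.3);g2=np.uint8(cv2.cvtColor(d,6)/1.2)
print('scene row 190, col 600-720');print(g1[190,600:720:4]);print(g2[190,600:720:4])
print('scene col 660 row 160-240');print(g1[160:240:4,660]);print(g2[160:240:4,660])
print('side row 150 col 240-345');print(g1[150,240:345:4]);print(g2[150,240:345:4])
print('side diff', (cv2.absdiff(g1,g2)[:,:480]>40)[100:200,260:360].sum(), 'scene', (cv2.absdiff(g1,g2)>40)[150:260,600:700].sum())
```

```text
scene row 190, col 600-720
[164 162  96  67  67  71  73  73  74  76  76  76  73  73  73  72  73  74
  74  72  73  66  61  70  83 150 161 163 163 164]
[165 161  96  65  65  67  71  70  70  71  71  71  69  70  69  67  65  66
  66  65  64  55  55  64  67  84  86  89  87  87]
scene col 660 row 160-240
[166 190 196 196 137  73  73  73  73  73  74  77  73  66  65  63  66  73
 112 163]
[ 93 108 118 115  77  57  58  61  70  70  73  74  71  60  61  60  61  70
 110 160]
side row 150 col 240-345
[196 105  56  63  70  67  52  61  60  65  58  90  33 113 196 196 196 196
 196 196 196 196 196 196  33  13 196]
[ 48  39  27  62  39  37  32  34  36  30  39  55  35 119 210 205 205 206
 207 203 205 210 207 212  30  17 212]
side diff 504 scene 1356
```

Run:
```python
from h import *
c=cam('scene'); s=cam('side')
e=lambda u,v:(280+(u-400)*.3-.35,140+v*.3-.35); f=lambda u,v:(240+u*.3-.35,150+v*.3-.35)
for p in [(545,212),(668,248),(483,310),(575,345)]: print('scene',onz(c,e(*p),.045))
for p in [(483,345),(578,388)]: print('scene bot',onz(c,e(*p),0))
for p in [(82,200),(152,280),(288,178),(218,108)]: print('side',onz(s,f(*p),.045))
for p in [(84,215),(155,298),(290,200)]: print('side bot',onz(s,f(*p),0))
w=cam('wrist'); 
H=lambda g,x,y,a,b:cv2.resize(g['image'][y:y+90,x:x+120,::-1],(400,300),interpolation=3)
im=np.vstack([np.hstack([H(s,250,165,0,0),H(c,290,165,0,0)]),np.hstack([cv2.resize(w['image'][:,:,::-1],(480,300)),np.zeros((300,320,3),np.uint8)])])
cv2.imwrite('pics/f.png',cv2.convertScaleAbs(im,alpha=1.5,beta=15))
```

```text
scene [0.6018 0.1041 0.045 ]
scene [0.4983 0.0655 0.045 ]
scene [0.5632 0.2187 0.045 ]
scene [0.4856 0.1954 0.045 ]
scene bot [0.5648 0.219  0.    ]
scene bot [0.4784 0.1987 0.    ]
side [0.5058 0.0579 0.045 ]
side [0.6003 0.0752 0.045 ]
side [0.5698 0.2157 0.045 ]
side [0.4779 0.199  0.045 ]
side bot [0.4919 0.0597 0.    ]
side bot [0.593  0.0775 0.    ]
side bot [0.5652 0.221  0.    ]
```

View pics/f.png

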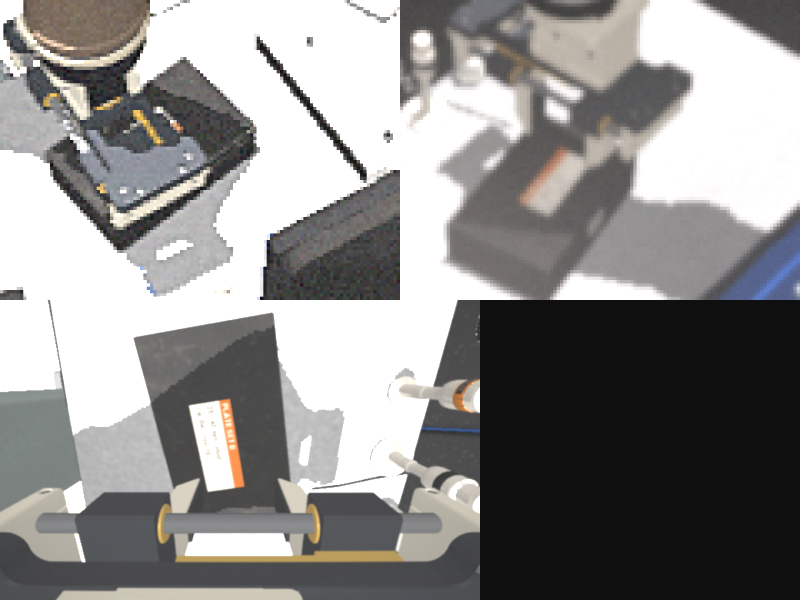

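The wrist half shows the case ahead of the fingers, label up, with its heel hidden by the gripper rod. I'll check the hand's own position by projection.

Run:
```python
from h import *
def proj(g,P):
    p=g['R'].T@(np.array(P)-g['xyz']); s=p[:2]/p[2]; s=s*(1+g['k1']*(s@s)); return np.round(s*g['f']+[g['cx'],g['cy']],1)
s=cam('side');w=cam('wrist');o=observe(); print(o['joints'],o['position'])
for P in [(.645,.058,.083),(.645,.133,.083),(.6,.0956,.0167),(.6,.077,.045)]: print(P,proj(s,P))
v=lambda u,v:(u*640/480,(v-300)*400/300)
for p in [(135,338),(272,314),(289,478),(166,478)]: print('wrist lid',onz(w,v(*p),.045))
for p in [(190,552),(290,552)]: print('wrist bench seen between fingers',onz(w,v(*p),0))
for x in (-.04,.04): print('tips in wrist',proj(w,np.array(o['position'])+[x,0,0])*.75+[0,300])
```

```text
[ 0.08359906  0.58468492 -0.49227847  1.88695276  0.38645207  0.76473958
 -0.57473065] [0.54972464 0.09522609 0.0167395 ]
(0.645, 0.058, 0.083) [285.8 243.4]
(0.645, 0.133, 0.083) [312.6 230.2]
(0.6, 0.0956, 0.0167) [292.8 235.3]
(0.6, 0.077, 0.045) [285.8 233.3]
wrist lid [0.4768 0.201  0.045 ]
wrist lid [0.567  0.2194 0.045 ]
wrist lid [0.5913 0.1046 0.045 ]
wrist lid [0.4929 0.0998 0.045 ]
wrist bench seen between fingers [ 0.5011 -0.0119  0.    ]
wrist bench seen between fingers [ 0.615  -0.0063 -0.    ]
tips in wrist [193.725 470.85 ]
tips in wrist [279.675 474.75 ]
```

>>> drive_tool(
  steps=[
    [0.4, 0, 4, 0, 0],
    [0.4, 0, 4, 0, 0],
    [0.4, 0, 0, 0, 0],
  ],
)

```text
clock: 8.67
position: [0.5496, 0.1049, 0.0169]
ee_rot: [-2.166, -2.275, -0.001]
force: [0.1, 0.8, 0.6]
width: 0.602
gripper_force: 0.0
```

Run:
```python
from h import *
s=cam('side');c=cam('scene');o=observe();print(o['position'],o['force'],o['ft_torque'])
d=cv2.imread('pics/d.png'); g=cv2.cvtColor(s['image'],7); h=cv2.cvtColor(c['image'],7)
print(g[205,300:352:2]); print(h[235,300:360:2]); print('prev',np.uint8(cv2.cvtColor(d,6)/1.2)[150,240:345:4])
```

```text
[0.54963532 0.10391795 0.01676074] [-0.4059492   0.00669912  0.37586721] [-0.02005054 -0.15505462 -0.00891603]
[114  55  52  45  81  95  47  34  32  38  34  53  34 113 210 206 203 205
 207 203 204 207 208 224  30  22]
[166 162  96  64  65  67  68  67  67  68  64  65  63  61  61  59  60  60
  57  57  55  54  53  65  66  84  89  91  89  88]
prev [ 48  39  27  62  39  37  32  34  36  30  39  55  35 119 210 205 205 206
 207 203 205 210 207 212  30  17 212]
```

Neither the case nor the force responds. The half-open fingertips probably sit higher than the TCP, which is defined with the fingers shut, so they are skimming over the lid. I'll back off and find the bench by touch.

>>> drive_tool(
  steps=[
    [0.4, 0, 0, 15, 0],
    [0.4, 0, -25, 0, 0],
    [0.4, 0, -30, 0, 0],
    [0.4, 0, -30, 0, 0],
    [0.4, 0, -30, 0, 0],
    [0.4, 0, -10, 0, 0],
    [0.4, 0, 0, -10, 0],
    [0.4, 0, 0, -5, 0],
    [0.4, 0, 0, -3, 0],
    [0.4, 0, 0, -3, 0],
    [0.4, 0, 0, -3, 0],
    [0.4, 0, 0, 0, 0],
  ],
)

```text
clock: 9.77
position: [0.5493, -0.0203, 0.0071]
ee_rot: [-2.165, -2.276, 0.0]
force: [-0.3, -0.2, -0.1]
width: 0.6
gripper_force: 0.0
```

>>> drive_tool(
  steps=[
    [0.4, 0, 0, -2, 0],
    [0.4, 0, 0, -2, 0],
    [0.4, 0, 0, -1, 0],
    [0.4, 0, 0, 0, 0],
  ],
)

```text
clock: 10.1
position: [0.5501, -0.0213, 0.0031]
ee_rot: [2.167, 2.274, 0.001]
force: [-1.6, 0.9, 4.7]
width: 0.604
gripper_force: 0.0
```

>>> drive_tool(
  steps=[
    [0.4, 0, 0, 10, 0],
    [0.4, 0, 0, 3, 0],
    [0.4, 0, 0, 0, 0],
  ],
)

```text
clock: 10.35
position: [0.5506, -0.0215, 0.017]
ee_rot: [2.167, 2.273, 0.002]
force: [0.5, 0.1, -0.7]
width: 0.602
gripper_force: 0.0
```

Run:
```python
from h import *
s=cam('side');c=cam('scene');w=cam('wrist');o=observe();print(o['position'],o['force'])
for n,g,P,r in(('side',s,(300,205),(250,165,345,245)),('scene',c,(330,228),(295,180,375,265)),('wrist',w,None,None)):
    im=cv2.medianBlur(cv2.cvtColor(g['image'],7),3); 
    if n=='wrist':
        a=cv2.resize(im,(80,34),interpolation=3)
    else:
        x0,y0,x1,y1=r; a=cv2.resize(im[y0:y1,x0:x1],(x1-x0,(y1-y0)//2),interpolation=3)
    print(n); 
    for row in a: print(''.join(' .:-=+*#%@'[9-int(v)//26] for v in row))
```

```text
[ 0.54971404 -0.02172387  0.01585355] [ 0.39786162  0.85082803 -0.45797864]
side
::::::::::::::::::::::::::..::::::::::::::::::::::::::..:::::::::::::::::::::::::::::::::::::::
:::::::::::::::::::::::::...::::::::::::::::::::::.:.:.::::::::::::::::::::::::::::.:::::::::::
:::::::::::::...:::::::::::::::::..::::..::::..:::...::::::::::::::::::::::::::::::::::::....::
::::::::::::::::::::::::::::::::::.::::.:.::::::::::::::::::::::::::::::::::::..   ....      .:
::::::::::::::::::::::::::::::::::::::...::::::::::::::::::::::::::::::::.:::                  
.:::::::::::::::::::::::::::::..::.::::.::::::::::::::::::::::::::::::::::..==              .. 
.::::::::::::::::::::::::::::...::::::::::::::::::::.:::::::::::::::::::::::=#%-           :==.
:::::::::::::::::::::::::::::::::::::::::::::::::::::::::::::::::::::::::::.:*%@#.          .  
-:::::::::::::::::::::::::::::::::::::::::::::::::::::--:::::::::::::::::::...:*%%=            
*=:::::::::::::::::::::::::::::::::::::::::....::::-+####=:..::::::::::::::::..:*%@%-          
**+:::::::::::::::::::::::::::::::::::::::::....:=*########
[... 8288 characters left out ...]
*************************#%%%%%%%%%%%%#*******++++++
###*++******+#%%%%%%%%%%%%**#**#+--------------****#*#%%%%%%%%%%%%#*******++*###
%%%%#+++++++++%%%%%%%%%%%%##%*+=...............:++#%#%%%%%%%%%%%%%#+++++++*#%%%%
%%%%%#*++++++-%%%%%%%%%%%%%%%*+.................-+#%##############*++++++*#%%%%%
%%%%%%%#*****+#%%%%%%%%%%%%%%#*****************************########****##%%%%%%%
%%%%%%%%%%%%%%%%%%%%%%%%%%%%%%%%%%%%%%%%%%%%%%%%%%%%%%%%%%%%%%%%%%%%%%%%%%%%%%%%
%%%%%%%%%%%%%%%%%%%%%%%%%%%%%%%%%%%%%%%%%%%%%%%%%%%%%%%%%%%%%%%%%%%%%%%%%%%%%%%#
%%%%%%%%%%%%%%%%%%%##############################%%%%%%%%%%%%%%%%%%%%%%%%%%%####
%%%%%%%%%#++++++++++++++++++++++++++++++++++++++++#%%%%%%%%%%%%%%%%%%%%%%%%%####
```

Run:
```python
from h import *
def proj(g,P):
    p=g['R'].T@(np.array(P)-g['xyz']); s=p[:2]/p[2]; s=s*(1+g['k1']*(s@s)); return np.round(s*g['f']+[g['cx'],g['cy']],1)
w=cam('wrist');s=cam('side');c=cam('scene');o=observe();t=np.array(o['position'])
print('wristcam',w['xyz'],'f',w['f'])
for p in[(236,110),(404,86)]: print('heel bottom',onz(w,p,0))
for p in[(222,88),(408,50)]: print('heel top?',onz(w,p,.045))
for dx in(-.037,.037): print('tips',proj(w,t+[dx,0,0]),proj(w,t+[dx,0,.04]), 'side',proj(s,t+[dx,0,0]),proj(s,t+[dx,0,.05]))
def asc(im,x0,y0,x1,y1):
    a=cv2.resize(cv2.cvtColor(im,7)[y0:y1,x0:x1],(x1-x0,(y1-y0)//2),interpolation=3)
    for r in a: print(''.join(' .:-=+*#%@'[9-int(v)//26] for v in r))
print('side 205..295 x 190..260');asc(s['image'],205,186,300,266)
print('scene');asc(c['image'],325,140,415,215)
```

```text
wristcam [0.54731848 0.06038637 0.21128043] f 302.79894708951406
heel bottom [0.4926 0.0559 0.    ]
heel bottom [0.6028 0.0763 0.    ]
heel top? [0.4974 0.0674 0.045 ]
heel top? [0.5907 0.0897 0.045 ]
tips [262.3 227.8] [250.1 254.5] side [240.2 229.2] [236.7 220. ]
tips [368.2 232.6] [379.2 260.2] side [250.9 250.8] [247.7 242.1]
side 205..295 x 190..260
######################################%##*+***+**:-:-:::::::::::::::::::::::::::::::::::::.:-+#
#########################################+***+=--:::::::::::::::::::::::.::::::::::::...:=+####
*#######################################+++-:..:::::::::::::::..::::::::::::......:..:-+#######
*+#####################################+++:.::::::::::::::::::::::::::::::::.:::..:=+#%########
*++*#################################%+=*#*:.:::::::::::::::::::::::::::::::...::+#%###########
***++*#############################%#++*%%**=:::::::::::::::::::::::::..:::..:+#%########%%+-=#
****=++**##########################*++*%@*++=:.::::::::::::::::::::.::....:=#%#########%#-.   .
*****=***+++**###########*######*+=+*#@@%*+++*=:..:::::::::::::::::::.
[... 5770 characters left out ...]
*****************++======--------------------------------------
---=+*##########*********************************+**+==-----------------------------------
-=+*#################**********************************++==-------------------------------
=+*###############%######********************************+====----------------------------
*##############################******************************+=====-----------------------
###########*+++++*#################*******************************+==--------------------:
##########*+=-::::--=+*#############********************************++++==========------::
########*+=-::.......-+#############*********************************************+++====--
```

Run:
```python
from h import *
def proj(g,P):
    p=g['R'].T@(np.array(P)-g['xyz']); s=p[:2]/p[2]; s=s*(1+g['k1']*(s@s)); return np.round(s*g['f']+[g['cx'],g['cy']],1)
c=cam('scene');t=np.array(observe()['position'])
for dx in(-.037,.037):
  for z in(0,.03,.06): print(dx,z,proj(c,t+[dx,0,z]))
print(c['image'][176:200:2,352].mean(1).round(), c['image'][176:204:2,375].mean(1).round())
```

```text
-0.037 0 [374.4 202.8]
-0.037 0.03 [375.3 195.4]
-0.037 0.06 [376.2 187.9]
0.037 0 [355. 191.]
0.037 0.03 [355.5 183.7]
0.037 0.06 [356.1 176.2]
[122. 123. 136. 157. 161. 159. 112.  85.  87.  87.  88.  88.] [ 46.  46.  46.  57. 101. 109. 109. 110. 128. 160. 162. 163. 134.  88.]
```

In the scene view the half-open tips appear well above the TCP, by roughly 35 mm. The TCP definition holds for shut fingers, so I'll shut them and push again, offset to the latch side to turn the case square.

>>> drive_tool(
  steps=[
    [1, -10, 0, 15, 0],
    [1, -10, 0, 10, 0],
    [1, 0, 0, 0, 0],
    [1, 0, 0, 0, 0],
    [1, 0, 0, 0, 0],
    [1, 0, 0, 0, 0],
    [1, 0, 0, 0, 0],
    [1, 0, 0, -12, 0],
    [1, 0, 0, -10, 0],
    [1, 0, 0, 0, 0],
    [1, 0, 15, 0, 0],
    [1, 0, 15, 0, 0],
    [1, 0, 15, 0, 0],
    [1, 0, 8, 0, 0],
    [1, 0, 6, 0, 0],
    [1, 0, 4, 0, 0],
    [1, 0, 4, 0, 0],
    [1, 0, 4, 0, 0],
    [1, 0, 4, 0, 0],
    [1, 0, 4, 0, 0],
  ],
)

```text
clock: 12.37
position: [0.5297, 0.0573, 0.0187]
ee_rot: [2.168, 2.273, -0.0]
force: [0.5, 0.3, 0.1]
width: 0.001
gripper_force: 0.0
```

```bash
cat >> h.py <<'E'
def asc(g,x0,y0,x1,y1):
    a=cv2.resize(cv2.medianBlur(cv2.cvtColor(g['image'],7),3)[y0:y1,x0:x1],(x1-x0,(y1-y0)//2),interpolation=3)
    for r in a: print(''.join(' .:-=+*#%@'[9-int(v)//26] for v in r))
E
python3 - <<'E'
from h import *
s=cam('side');w=cam('wrist'); print(observe()['position'])
asc(s,255,170,355,240)
w['image']=cv2.resize(w['image'],None,fx=.15,fy=.15,interpolation=3)
asc(w,0,0,96,60)
E
```

```text
[0.52973256 0.05813631 0.01882083]
###################*+:.:::::..:::....::::::::.:::::::::::::::::::::::::::::...::::..    .:::...:.:::
##################++:::::::::.:::.....::::::::::::::::::::::::::::::::::.                .::::::::.:
################*+++:::::::.:.:......::::::::::::::::::::::.::::::::...:.                  .::..::::
##############*+++#%-::::..::::::::::::::::::::::::::::::::::::::::::.:=+=            .==.   .::::::
############*+=+#%@*:::....:::::::::::::::::::::::::::::::::::::::::..:=%%%-          .-:     .:::..
#######**+==++#%@@#:..:::::::::::::::::::::::::..:::::::::::..::::::::..:*%%*                   ....
*+++=====+*#%%@@@+:..::::::::::::..:::.::::::.::=**=:...::::::::::::::::..-%@%-                   ..
++****#%%%%%%%@%+-::::::::::::::::::::......:=*######=:...::::::::::::::...:*%@%.                  .
%%%@@@@%%%@@@@#===-::::::::::::::::::::..:=+###########+:....::::::::........:*%@=                  
@@@@@@%@@@@@@@%+====-:.....::::::::...:=+*###############+:...:::..:::........:=@@%-                
+*%@@@@%@@@@@@%+===++-:............:=+#################
[... 4679 characters left out ...]
**************+++++++
####*+++*******+--------------+#%%%%%%%%%%%%%%***#%%%%%%%%%%%%%%#*####*****++=-=+*******+++*####
%%%%%#+++++++++-...............#%%%%%%%%%%%%%%*++#%%%%%%%%%%%%%###%%%%%%%##*+-..+++++++++*%%%%%%
%%%%%%%**+++++++-...----------+*##############*++***************#%%%%%%%%%%%%*-=+++++++*#%%%%%%%
%%%%%%%%%%%%%%%%#**#%%%%%%%%%%##################################%%%%%%%%%%%%%%%%%%%%%%%%%%%%%%%%
%%%%%%%%%%%%%%%%%%%%%%%%%%%%%%%%%%%%%%%%%%%%%%%%%%%%%%%%%%%%%%%%%%%%%%%%%%%%%%%%%%%%%%%%%%%%%%%%
%%%%%%%%%%%%%%%%%%%%%%%%##################################%%%%%%%%%%%%%%%%%%%%%%%%%%%%%%%%%%%%%#
%%%%%%%%%%%#*++++++++++++++++++++++++++++++++++++++++++++++*#%%%%%%%%%%%%%%%%%%%%%%%%%%%%%%%%%%%
```

>>> drive_tool(
  steps=[
    [1, 0, 4, 0, 0],
    [1, 0, 4, 0, 0],
    [1, 0, 4, 0, 0],
    [1, 0, 4, 0, 0],
    [1, 0, 4, 0, 0],
    [1, 0, 0, 0, 0],
  ],
)

```text
clock: 12.97
position: [0.5297, 0.0788, 0.0188]
ee_rot: [-2.166, -2.275, -0.001]
force: [-0.1, 0.4, -1.1]
width: 0.001
gripper_force: 0.0
```

Run:
```python
from h import *
s=cam('side');w=cam('wrist'); o=observe();print(o['position'],o['force'])
asc(s,275,176,355,226)
```

```text
[0.52962421 0.07763773 0.01872366] [ 0.03114011 -0.00832054 -0.06935703]
=++#%@@-:.:::::::::::::::::::::::::::::::::::::::.:=+=            .==.   .::::::
#%@@@%-...:::::::::::::::::::::::::::::::::::::::..=%%%-          .-:     .:::..
@@@@*=::::::::::::::::::::::::::::::::::::::::::::..:*%%*                   .:..
@@%+==-:::::::..::::::....::=**=::..::::::::::::::::..-%@%-                   .:
@@#====-:.::::::::......:=*######=:....:::::::::::::::.:*@%%.                  .
@@@+===+=::::::::::..:=+###########+:....:::::::::.:.....:*%@=                  
@@%#*=*#%%-::::...:=+################+:...:::::::::.......:=%@%-                
##%%%%%%%%%+...:=+#%%%#################*-..:::::::::::::::..:*%%*               
#%%%%%%%%%%%%++%%%%%%%%%%%%##############*-...:::::..:::::...:+#@%=             
%%%%%###%%%%%%%%%%%%%%%%%%%%%%%%###########*-...:......::::....:+%@%:           
%%%%%%#**%%%%%%%%%%%%###%%%%%%%%%%%%#########*-......:::.::::....:*%%=          
%%%%%%%%##%%%%%%%%%*+---=#%%%%%%%%%%%%#########*-...::::...::::...:=%@%-        
%%%%%%%%%%%%%%%%%*--------=#%%%%%%%%%%%%##########=.:::
[... 297 characters left out ...]
%%%%%%%%########%%%%%@%#=...::::::.::::::.....:*%@%-
*************************###%%%%%%#######%%%%%%@@@%#=....::...::::::::..:...:*%%
********************#%%#***#%%%%%#######%%%%%@@@#=-...........::::...........:+%
****************##%##*++==*%%%%%#####%%%%%%%%%=-........:::..::................:
*+***********#%##++====++*%%%%####%%%%%%@@%#-.........::::::::....::.......::...
*+*******#%##++======*#%%%%%%%#%%%%%@@%%#=-.........::::::::.:::::::...:::::::..
*****####++======*#%%%%%%%%%%%%%%%%@@%=-...:::....:::::..:::..:::......::.......
*#%%#*++=====**%%%%%%%%%%%%%%%%%@@%=-......::::::...::::......:::::....::......-
+***=====+*##%%%%%%%%%%%%%%%%%%%#=....::...::..:::.:...:::...:::::..::.....-=*#%
```

Run:
```python
from h import *
def proj(g,P):
    p=g['R'].T@(np.array(P)-g['xyz']); s=p[:2]/p[2]; s=s*(1+g['k1']*(s@s)); return np.round(s*g['f']+[g['cx'],g['cy']],1)
w=cam('wrist');c=cam('scene');t=np.array(observe()['position'])
for z in(0,.03,.06):print(proj(w,t+[0,0,z]),proj(c,t+[0,0,z]))
print('heel mid bottom/top',proj(w,(.53,.062,0)),proj(w,(.53,.062,.045)))
v=w['image'][120:300:4,230:390:2]
for r in cv2.medianBlur(cv2.cvtColor(v,7),3): print(''.join(' .:-=+*#%@'[9-int(x)//26] for x in r))
asc(c,310,150,390,240)
```

```text
[315.7 231.1] [348.2 217.1]
[315.3 250.5] [348.7 209.8]
[314.8 277.2] [349.2 202.2]
heel mid bottom/top [315.4 239.8] [314.8 269.7]
+++++*%%%%%%%%%%%%%%%%%%%%%%%%#=:::----::::----::::-=====++#%%%%%%%%%%%%%%%%%%%%
+++++*#%%%%%%%%%%%%%%%%%%%%%%%%+::::---::::----::::-=====++*%%%%%%%%%%%%%%%%%%%%
++++++#%%%%%%%%%%%%%%%%%%%%%%%%*-::::---::::---:::::=++==++*%%%%%%%%%%%%%%%%%%%%
++++++*%%%%%%%%%%%%%%%%%%%%%%%%#=::::---:::::-=-::::-++===++#%%%%%%%%%%%%%%%%%%%
+++++++#%%%%%%%%%%%%%%%%%%%%%%%%+-:::----:::--=-::::-=++=+++#%%%%%%%%%%%%%%%%%%%
+++++++*%%%%%%%%%%%%%%%%%%%%%%%%*-:::----:::----::::-=====++*%%%%%%%%%%%%%%%%%%%
++++++++#%%%%%%%%%%%%%%%%%%%%%%%%=::::--:::::---:::::==+==++*%%%%%%%%%%%%%%%%%%%
++++++++*%%%%%%%%%%%%%%%%%%%%%%%%+-::::-:::::-==-::::-=====+*#%%%%%%%%%%%%%%%%%%
++++++++*#%%%%%%%%%%%%%%%%%%%%%%%#-::::--::::-==-::::-======+#%%%%%%%%%%%%%%%%%%
+++++++++*%%%%%%%%%%%%%%%%%%%%%%%%=:::----::::--::::::======+*%%%%%%%%%%%%%%%%%%
+++++++++*#%%%%%%%%%%%%%%%%%%%%%%%*-:::---::::::::::::=++===+*%%%%%%%%%%%%%%%%%%
++++++++++#%%%%%%%%%%%%%%%%%%%%%%%#-::::--::::::::::::-======+#%%%%%%%%%%%%%%
[... 5621 characters left out ...]
++*########%%%%%%%%##**+==--------------------------
+*##############**++++++++++*###########%%%%%###******+++============-----------
##################**+++++++*##################******************++++++++++++++++
#####################*****###################***********************************
###########################################*************************************
##########################################**************************************
########################################****************************************
#######################################*****************************************
######################################******************************************
```

>>> drive_tool(
  steps=[
    [1, 0, 0, 15, 0],
    [1, 0, 0, 15, 0],
    [1, 0, -25, 0, 0],
    [1, 0, -30, 0, 0],
    [1, 0, -25, 0, 0],
    [1, 0, 0, -15, 0],
    [1, 0, 0, -15, 0],
    [1, 0, 0, -5, 0],
    [1, 0, 0, -5, 0],
    [1, 0, 0, -2, 0],
    [1, 0, 0, -2, 0],
    [1, 0, 0, -2, 0],
    [1, 0, 0, 0, 0],
    [1, 0, 0, 0, 0],
  ],
)

```text
clock: 14.33
position: [0.5298, -0.0024, 0.003]
ee_rot: [2.167, 2.274, 0.0]
force: [0.6, -0.5, -0.7]
width: 0.004
gripper_force: 0.0
```

>>> drive_tool(
  steps=[
    [1, 0, 0, -2, 0],
    [1, 0, 0, -2, 0],
    [1, 0, 0, 0, 0],
  ],
)

```text
clock: 14.58
position: [0.5295, -0.0026, -0.0015]
ee_rot: [-2.167, -2.274, 0.0]
force: [0.2, 0.6, 0.1]
width: 0.004
gripper_force: 0.0
```

>>> drive_tool(
  steps=[
    [1, 0, 0, -2, 0],
    [1, 0, 0, -2, 0],
    [1, 0, 0, -2, 0],
    [1, 0, 0, 0, 0],
  ],
)

```text
clock: 14.92
position: [0.5294, -0.0026, -0.0077]
ee_rot: [-2.167, -2.274, 0.001]
force: [0.3, -0.1, -0.0]
width: 0.004
gripper_force: 0.0
```

>>> drive_tool(
  steps=[
    [1, 0, 0, -2, 0],
    [1, 0, 0, -2, 0],
    [1, 0, 0, -2, 0],
    [1, 0, 0, 0, 0],
  ],
)

```text
clock: 15.25
position: [0.5294, -0.0026, -0.0137]
ee_rot: [-2.167, -2.274, 0.001]
force: [0.2, 0.8, 0.2]
width: 0.007
gripper_force: 0.0
```

>>> drive_tool(
  steps=[
    [1, 0, 0, -2, 0],
    [1, 0, 0, -2, 0],
    [1, 0, 0, 0, 0],
  ],
)

```text
clock: 15.5
position: [0.5295, -0.0026, -0.0176]
ee_rot: [-2.167, -2.274, 0.0]
force: [0.4, -0.1, -0.9]
width: 0.005
gripper_force: 0.0
```

No bench contact at a reported -18 mm, so the fingertips do sit higher than reported. I'll keep feeling for the bench.

>>> drive_tool(
  steps=[
    [1, 0, 0, -2, 0],
    [1, 0, 0, -2, 0],
    [1, 0, 0, -2, 0],
    [1, 0, 0, 0, 0],
  ],
)

```text
clock: 15.83
position: [0.5294, -0.0026, -0.0237]
ee_rot: [-2.167, -2.274, 0.001]
force: [-0.6, 0.1, 0.3]
width: 0.004
gripper_force: 0.0
```

>>> drive_tool(
  steps=[
    [1, 0, 0, -2, 0],
    [1, 0, 0, -2, 0],
    [1, 0, 0, 0, 0],
  ],
)

```text
clock: 16.08
position: [0.5294, -0.0026, -0.0276]
ee_rot: [-2.167, -2.274, 0.001]
force: [-0.0, -0.2, -0.6]
width: 0.004
gripper_force: 0.0
```

Run:
```python
from h import *
def proj(g,P):
    p=g['R'].T@(np.array(P)-g['xyz']); s=p[:2]/p[2]; s=s*(1+g['k1']*(s@s)); return np.round(s*g['f']+[g['cx'],g['cy']],1)
c=cam('scene');t=np.array(observe()['position']);print(t)
for z in(0,.03,.06):print(proj(c,[t[0],t[1],z]))
asc(c,330,150,410,230)
w=cam('wrist');v=w['image'][200:300:4,200:420:2]
for r in cv2.medianBlur(cv2.cvtColor(v,7),3): print(''.join(' .:-=+*#%@'[9-int(x)//26] for x in r))
```

```text
[ 0.52948201 -0.00257761 -0.02747881]
[365.4 207. ]
[366.2 199.8]
[366.9 192.4]
%%%%%%%######*+++++++++++*##############################%%%%%%%%%%%%%%%%%%%%%%%%
%%%%%%%%%%%####*+++++++++*################################%%%%%%%%%%%%%%%%%%%%%%
%%%%%%%%%%%#####**++++++++**##############################%%%%%%%%%%%%%%%%%%%%%%
%%%%%%%%%%%#######**++++++****########################**##%%%%%%%%%%%%%%%%%%%%%%
%%%%%%%%%%%%%%#######******###*****###############********###%%%%%%%%%%%%%%%%%%%
%%%%%%%%%%%%###############%%%##********************##*++++++*#%%%%%%%%%#%%%%%%%
%%%%%%%%%%%#################%%%%%##**************#%%%#*+++++++*#%%%%%%%%%%%%%%%%
%%%%%%%%%#####################%%%%%%%%########%%%%%%%**++++++**%%%%%%%%%%%%%%%%%
%%%%%%%##################*******##%%%%%%%%%%%%%%%%%#*+++++++*#%%%%%%%%%%%%%%%%%%
%%%%%#################***++++++++*****#######******++++++++*#%%%%%%%%%%%%%%%%%%%
*%%%%##########%%%#**+++++++++++++++++++++++++++++++++++++++*#%%%%%%%%%%%%%%%%%%
*%%%##*########%%%%#*+=====+++++++++++++++++++++++++++++++++==+*##%%%%%%%%%%%%%%
*%%%#*****##***##%%%###*+===++++++++++++++++++++
[... 4294 characters left out ...]
%%%%%%%%%%%%%%%%%%%%%%%%%%%%%%%%%%
+++++*%%%%%%%%%%%%%%%%%%%%%%%%%%%%%%%%%%%%%%%%%%%%%%%%%**%%%%%**%%%%%%%%%%%%%%%%%%%%%%%%%%%%%%%%%%%%%%%%%%%%%%
++++*%%%%%%%%%%%%%%%%%%%%%%%%%%%%%%%%%%%%%%%%%%%%%%%%%#**#####**#%%%%%%%%%%%%%%%%%%%%%%%%%%%%%%%%%%%%%%%%%%%%%
#***%%%%%%%%%%%%%%%%%%%%%%%%%%%%%%%%%%%%%%%%%%%%%%%%%%#**#####**#%%%%%%%%%%%%%%%%%%%%%%%%%%%%%%%%%%%%%%%%%%%%%
###%%%%%%%%%%%%%%%%%%%%%%%%%%%%%%%%%%%%%%%%%%%%%%%%%%%#***###***#%%%%%%%%%%%%%%%%%%%%%%%%%%%%%%%%%%%%%%%%%%%%%
###%%%%%%%%%%%%%%%%%%%%%%%%%%%%%%%%%%%%%%%%%%%%%%%%%%%#*********#%%%%%%%%%%%%%%%%%%%%%%%%%%%%%%%%%%%%%%%%%%%%%
###%%%%%%%%%%%%%%%%%%%%%%%%%%%%%%%%%%%%%%%%%%%%%%%%%%%#++*******#%%%%%%%%%%%%%%%%%%%%%%%%%%%%%%%%%%%%%%%%%%%%%
```

Run:
```python
from h import *
s=cam('side');c=cam('scene')
S=lambda u,v:(180+u*.3-.35,140+v*.3-.35); C=lambda u,v:(220+u*.3-.35,140+v*.3-.35)
for n,p in dict(top1=(217,380),top2=(255,373),bot_near=(247,512),bot2=(283,505),topnear=(238,452),topnear2=(272,443)).items():
    print(n,[onz(s,S(*p),z) for z in (0,.08,.1)])
for n,p in dict(topl=(367,40),topr=(430,68),topb=(395,25)).items(): print('C',n,[onz(c,C(*p),z)[:2] for z in (0,.07,.08,.1,.12)])
# did the small case move since start?
a=cv2.imread('pics/side0.png')[245:300,235:275]; b=s['image'][245:300,235:275,::-1]
print(cv2.absdiff(a,b).mean(), (cv2.absdiff(a,b).max(2)>60).sum())
for im in (a,b):
  for r in cv2.resize(cv2.cvtColor(im,6),(40,26)): print(''.join(' .:-=+*#%@'[9-int(x)//26] for x in r))
```

```text
top1 [array([ 0.5782, -0.0387,  0.    ]), array([ 0.6197, -0.0411,  0.08  ]), array([ 0.6301, -0.0417,  0.1   ])]
top2 [array([ 0.5874, -0.0095,  0.    ]), array([ 0.6281, -0.0145,  0.08  ]), array([ 0.6383, -0.0158,  0.1   ])]
bot_near [array([ 0.69  , -0.0616,  0.    ]), array([ 0.7213, -0.0619,  0.08  ]), array([ 0.7292, -0.0619,  0.1   ])]
bot2 [array([ 0.6982, -0.0355,  0.    ]), array([ 0.7288, -0.0382,  0.08  ]), array([ 0.7365, -0.0389,  0.1   ])]
topnear [array([ 0.6426, -0.0483,  0.    ]), array([ 0.6783, -0.0498,  0.08  ]), array([ 0.6872, -0.0502,  0.1   ])]
topnear2 [array([ 0.6487, -0.0222,  0.    ]), array([ 0.6838, -0.0261,  0.08  ]), array([ 0.6926, -0.027 ,  0.1   ])]
C topl [array([ 0.7851, -0.1276]), array([ 0.7258, -0.0606]), array([ 0.7173, -0.0511]), array([ 0.7004, -0.0319]), array([ 0.6834, -0.0128])]
C topr [array([ 0.7081, -0.1368]), array([ 0.6549, -0.0691]), array([ 0.6473, -0.0594]), array([ 0.6321, -0.0401]), array([ 0.6169, -0.0208])]
C topb [array([ 0.7805, -0.1661]), array([ 0.7216, -0.0961]), array([ 0.7132, -0.0861]), array([ 0.6964, -0.0661]), arr
[... 1478 characters left out ...]
...
..........-%###########%%@-.......:::::.
..:..:::..:%########%##%%@*::-:+=:.....:
:.:::.:...:#############%@@*+++++:.:::..
.:..:::...:+######%######@@#*+++*-:.::::
.......::.:=############%%@#*+++*-..:::.
:...:...:..-%###########%%@@*++++=:..:::
..::::::::.:######%%%%%%%%%@#++++*:.:::.
::...:::::..=%%%%#%%%%%%%%%@%*+++*-.....
::..:.::::...+%%%%#%%%%%%%%%%*+++*=:..::
::..:.:::....:#%%%%%%%%%%%%%@#+++**-.:::
.::.:::::.:::.:*%%%#%%%@%%%%@#*+++*-..::
:.:::::::::::...*%%%%%%%%%%@%%*++**=:.::
::::::::..::..:.:@@@%%%@%@@@%@#+**=-:.::
::::::::::::.:::.:@@@@%@@@%*++-:....:..:
::.::::...:.:::::.:=-::::......::::::...
::::::..::::::::::::.::::::..:::::..::=*
::::....::::::::::::::::::::....:-+*%@%%
```

The contact felt earlier was the hand body on the 100 mm lookalike case, which has not moved. From that, the real tips sit about 31 mm above the reported z. I'll push with the reported z near -12 mm and the fingers half open.

>>> drive_tool(
  steps=[
    [1, 0, 5, 15, 0],
    [1, 0, 15, 0, 0],
    [1, 0, 12, 0, 0],
    [0.4, 9, 0, 0, 0],
    [0.4, 9, 0, 0, 0],
    [0.4, 0, 0, 0, 0],
    [0.4, 0, 0, 0, 0],
    [0.4, 0, 0, 0, 0],
    [0.4, 0, 4, 0, 0],
    [0.4, 0, 4, 0, 0],
    [0.4, 0, 4, 0, 0],
    [0.4, 0, 4, 0, 0],
    [0.4, 0, 4, 0, 0],
    [0.4, 0, 4, 0, 0],
    [0.4, 0, 4, 0, 0],
    [0.4, 0, 4, 0, 0],
    [0.4, 0, 4, 0, 0],
    [0.4, 0, 4, 0, 0],
    [0.4, 0, 4, 0, 0],
    [0.4, 0, 0, 0, 0],
  ],
)

```text
clock: 17.95
position: [0.5477, 0.0748, -0.0122]
ee_rot: [-2.166, -2.275, -0.001]
force: [-0.6, 0.6, 0.4]
width: 0.598
gripper_force: 0.0
```

Run:
```python
from h import *
s=cam('side'); o=observe();print(o['position'],o['force'])
asc(s,265,160,365,226)
```

```text
[ 0.54782213  0.07445487 -0.01218226] [0.26834954 0.38989905 0.22470422]
##################%+:::::::::::::::::::::::...:::.:::::.::...:::::::::::::::::::::::.               
##################%+::::::::::::::::::::::::::.::...:::::::::::::::::::::::::::::::::-:.            
##################%%:::::::::::::::::::::::::::::::::::::::::::::::::::::::::::::::::----::         
##################%%:::::::::::::::::::...:::::::::::::::::::::::::::::::::::::::::::::::--==::     
##################%%:...::::.:..:::...:::::::::::::::::::::.::::::::::::::::...::::::::::::.:-===:: 
###################%%:...:.:.:..:::::::::::::::::::::::::::::::::...::::..   ..::::..::::::::....-=*
####################%%::.:.:.:::::::::::::::::::::::::::::::::.                .:::::::::::::::...::
######################:....:::::::::::::::::::::::::::::::...:.                  .::.::::::::::..:::
######################::.::::::::::::::::::::::::::::::::::::=+=            .==.   .::::::::..::::::
######################=::::::::::::::::::::::::::::::::::::::=%%%-          .-:     .::....::::::::.
#################
[... 1605 characters left out ...]
%%%%%%%%%%%%%%%#**#%%%%%%##%%%%%%%%%%%%%%%###########%%%%%@@@@%#-...:::..........:+%@%=       
++*##***##%%%%%%%%%%%%%**#%%%%%%###%%%%%%%%%%%########%%%%%%%%%%@%=-.....................:+%@%-    .
+==-+*****#%%%%%%%%%%%%%###%%%#*****#%%%%%%%%######%%%%@%%%@%%#==....::::..................:*%%=--==
+++=+**********##%%%%%##****#********#%%%%%%#*##%%%%%@@@@@%+=......:::.::::::::...::::::....:++==+*#
+******##*************************+****#%%%%%%%%%%%@@@%%=-...::::..:::..::::.....:::.........-*#####
-+##*****##****************************##%%%%%%%%%@%#=.......:::..:::....:::....:::......-=*########
.:=##*****#*********************+***##**#@@%%%%%%+=-.........::...::...::::::........-=*############
```

The case is moving and turning square now, so I'll continue.

>>> drive_tool(
  steps=[
    [0.4, 0, 4, 0, 0],
    [0.4, 0, 4, 0, 0],
    [0.4, 0, 4, 0, 0],
    [0.4, 0, 4, 0, 0],
    [0.4, 0, 4, 0, 0],
    [0.4, 0, 4, 0, 0],
    [0.4, 0, 4, 0, 0],
    [0.4, 0, 3, 0, 0],
    [0.4, 0, 0, 0, 0],
  ],
)

```text
clock: 18.75
position: [0.5477, 0.1057, -0.0122]
ee_rot: [-2.166, -2.275, -0.001]
force: [0.4, -0.3, 0.6]
width: 0.603
gripper_force: 0.0
```

Run:
```python
from h import *
s=cam('side'); o=observe();print(o['position'],o['force'])
asc(s,290,160,370,222)
```

```text
[ 0.54777995  0.10525784 -0.01216435] [ 0.11461091  0.11383152 -0.62131043]
#######:::::::::::...:::.::::::::::::::::::::::::::::::::::.                    
######%%::::::::::::::::.:::::::::::::::::::::::::::::::::::-:.                 
########::::::::::::::::::::::::::::::::::::::::::::::::::::----::              
########+:::::.:::::::::::::::::::::::::::::::::::::::::::::::::--==::         :
#########-..::::::::::::::::::::::::::::::::::::::::::::::::::::::::-===::   .::
#########:::::::::::::::::::::::::::::::...::::..   .:::::::::::::::::..-=**::..
#########=:::::::::::::::::::::::::::.                .:::::::::::::::::::::::::
#########=::::::::::::::::::::::::..::                  .:::::::::::::::::::::::
########*-::::::::::::::::::::::::::=+=            .==.   .:::::::::::::::::::::
#######++::::::::::::::::::::::::..:+#%#-          .-:     .::::::::::::::::::::
#####*++-:::::::::::::::::::::::=+######%+                   .:::.::::::::::::::
###*++**:::::::::::::::::..:=+#############-                   .:::::::.::::.:::
*+=++##-::::::::::::::::-+#################%%.      
[... 786 characters left out ...]
%%%%%%%#################%%%%**%@%-            .-+-  
%%%%%%#**#%%%%%#****##%%%%%%%%%%%################%%%%@@%:.:*@%+           .=+-  
%%%%%%%%#**#%%%%%%%%%%%%%%%%%%%#############%%%%%%%%%@%#=..:+%@%-               
%%%%%%%%%%*##%%%%%#***#%%%%%%%##########%%%%%%%%%@%%%+=..::..:*@@#:             
###%%%%%%%#**####******#%%%%%########%%%%%@%@@@%%+=......:::..:+%@%=            
****####*****************%%%#####%%%%%%%%%@@%#=........:........:+%@%-    .:.. .
*************************#%%%%%%%%%%%%@%%%+=.......:::....:::::...:*@%=--==+*#%%
***********************#*##%%%%%%%%%%%+=.....:::::::::::::::::::...:++==+*######
*******************#%#*+**%%%%%@@%#+=.....::::::::::....:::.........-*##########
```

>>> drive_tool(
  steps=[
    [0.4, 0, 2, 0, 0],
    [0.4, 0, 2, 0, 0],
    [0.4, 0, 2, 0, 0],
    [0.4, 0, 1, 0, 0],
    [0.4, 0, 1, 0, 0],
    [0.4, 0, 0, 0, 0],
  ],
)

```text
clock: 19.3
position: [0.5477, 0.1126, -0.0122]
ee_rot: [-2.167, -2.274, -0.0]
force: [0.5, -0.9, -0.1]
width: 0.6
gripper_force: 0.3
```

>>> drive_tool(
  steps=[
    [0.4, 0, 1, 0, 0],
    [0.4, 0, 1, 0, 0],
    [0.4, 0, 0, 0, 0],
  ],
)

```text
clock: 19.55
position: [0.5477, 0.1147, -0.0123]
ee_rot: [-2.167, -2.274, -0.0]
force: [0.4, -1.4, 0.3]
width: 0.6
gripper_force: 0.6
```

>>> drive_tool(
  steps=[
    [0.4, 0, 1, 0, 0],
    [0.4, 0, 1, 0, 0],
    [0.4, 0, 0, 0, 0],
  ],
)

```text
clock: 19.8
position: [0.5476, 0.1168, -0.0123]
ee_rot: [-2.167, -2.274, -0.0]
force: [0.3, -0.8, -0.0]
width: 0.6
gripper_force: 0.5
```

>>> drive_tool(
  steps=[
    [0.4, 0, 1, 0, 0],
    [0.4, 0, 1, 0, 0],
    [0.4, 0, 0, 0, 0],
  ],
)

```text
clock: 20.05
position: [0.5477, 0.1173, -0.0123]
ee_rot: [2.167, 2.273, -0.002]
force: [0.2, -3.9, 1.8]
width: 0.598
gripper_force: 2.5
```

>>> drive_tool(
  steps=[
    [0.4, 0, 1, 0, 0],
    [0.4, 0, 1, 0, 0],
    [0.4, 0, 0, 0, 0],
  ],
)

```text
clock: 20.3
position: [0.5476, 0.1172, -0.0123]
ee_rot: [2.168, 2.271, -0.005]
force: [0.4, -9.5, 5.0]
width: 0.597
gripper_force: 5.2
```

Run:
```python
from h import *
s=cam('side'); o=observe();print(o['position'],o['force'])
asc(s,310,166,370,216)
c=cam('scene'); asc(c,250,215,340,285)
```

```text
[ 0.54762955  0.11722212 -0.01234158] [ 0.58007414 -9.99314121  4.7726548 ]
::::::::::::::::::::::::::::::::::::::::::::--==::         :
::::::::::::::::::::::::::::::::::::::::::::::::-===::.  .::
::::::::::::::::::::...::::..   .:::::::::::::::::::-=**::::
:::::::::::::::::.                .:::::::::::::::::::::::::
::::::::::::::::::                  .:::::::::::::::::::::::
::::::::::::::::=++...         .==.   .:::::::::::::::::::::
::::::::::::::.:+#####+.       .-:     .::::::::::::::::::::
:::::::::::::=+#########+                .::::::::::::::::::
:::::::::=+###############-                .::::::::::::::::
:::::=+####################+.               .:::::::::::::::
:=+#########################%=                .:::::::::::::
#############################%*.                .::::::.::::
%%########+==*#################%+.               .::::::::::
%%%%%##+=-    =#################%#-                .::::::::
%%#*+----==-:. -*##################+.                .::::::
+--------==--===+*###################+                 :::::
--==----=====++*#%%####################.        
[... 2985 characters left out ...]
..................:-====-:...........:-------------------------
---------------------------::..................:--===-::.........:------------------------
------------------------------::..................:-====-:......:-------------------------
:::------------------------------::.................:--====-::-====-----------------------
:::::-------------------------------:........:-=-:......:-========------------------------
:::::---------------------------------::.....:-==:.........:-===--------------------------
:::::------------------------------------::.................:-----------------------------
:::::---------------------------------------:.............:-------------------------------
```

The case is home against the stop under about 10 N. I'll back off, rise clear and check.

>>> drive_tool(
  steps=[
    [0.4, 0, -2, 0, 0],
    [0.4, 0, -3, 0, 0],
    [0.4, 0, -5, 0, 0],
    [0.4, 0, -10, 0, 0],
    [0.4, 0, -15, 0, 0],
    [0.4, 0, -15, 0, 0],
    [0.4, 0, 0, 20, 0],
    [0.4, 0, 0, 30, 0],
    [0.4, 0, 0, 30, 0],
    [0.4, 0, 0, 30, 0],
    [0.4, 0, 0, 30, 0],
    [0.4, -20, -20, 20, 0],
    [0.4, -20, -20, 0, 0],
    [0.4, -20, -20, 0, 0],
    [0.4, -20, -20, 0, 0],
    [0.4, 0, 0, 0, 0],
    [0.4, 0, 0, 0, 0],
    [0.4, 0, 0, 0, 0],
  ],
)

```text
clock: 21.9
position: [0.4682, -0.0096, 0.148]
ee_rot: [2.167, 2.273, 0.001]
force: [0.4, -0.0, 0.6]
width: 0.601
gripper_force: 0.0
```

Run:
```python
from h import *
s=cam('side');c=cam('scene'); o=observe();print(o['clock'],o['position'],o['force'])
asc(s,275,166,370,226)
asc(c,270,190,355,275)
a=cv2.imread('pics/side0.png');d=cv2.absdiff(a,s['image'][:,:,::-1]).max(2)
for n,(x0,y0,x1,y1) in dict(small=(240,250,262,295),vial=(285,262,303,285),platesL=(306,245,328,272),boat=(345,145,380,172),dish=(374,172,402,195)).items(): print(n,(d[y0:y1,x0:x1]>60).mean().round(3))
a=cv2.imread('pics/scene0.png');d=cv2.absdiff(a,c['image'][:,:,::-1]).max(2)
for n,(x0,y0,x1,y1) in dict(pl=(276,182,304,218),vial=(303,168,318,192),dish=(228,272,258,298),boat=(260,290,300,324),spanner=(412,186,432,216),stop=(250,235,300,290)).items(): print(n,(d[y0:y1,x0:x1]>60).mean().round(3))
```

```text
22.0 [ 0.46845055 -0.00875771  0.14783892] [-0.1435964  -0.51624354 -0.01264063]
:::::::::::::::::::::::::::::::::::::::::::::::::::::::::::::::::::::::::::::::--==::         :
:::::::::::::::::::::::::::::::::::::::::::::::::::::::::::::::::::::::::::::::::::-===::....::
:::::::::::::::::::::::::::::::::::::::::::::::::::::::...::::..   .:::::::::::::::::::-=**::::
::::::::::::::::::::::::::::::::::::::::::::::::::::.                .:::::::::::::::::::::::::
:::::::::::::::::::::::::::::::::::::::::::::::::::-:                  .:::::::::::::::::::::::
:::::::::::::::::::::::::::::::::::::::::::::::::::=*+...         .==.   ::::::::::::::::::::::
:::::::::::::::::::::::::::::::::::::::::::::::::::+#####+.       .-:     .::::::::::::::::::::
::::::::::::::::::::::::::::::::::::::::::::::::=+#########+                .::::::::::::::::::
::::::::::::::::::::::::::::::::::::::::::::=+###############-                :::::::::::::::::
::::::::::::::::::::::::::::::::::::::::=+####################+.               .:::::::::::::::
::::::::::::::::::::::::::::::::::::=+#####################
[... 4878 characters left out ...]
.......:====-::..........:-+**#######**+=-------------------------------------
................:-====-:...........:-+**##*+==---------------------------------------
:..................:=====-:...........:-++=------------------------------------------
--::.................:--====-:...........:-------------------------------------------
-----::..................:====--:...........:----------------------------------------
-------::..................:-====-::.........:---------------------------------------
-----------:..................:-====-::.....:----------------------------------------
small 0.0
vial 0.0
platesL 0.0
boat 0.0
dish 0.0
pl 0.0
vial 0.0
dish 0.0
boat 0.0
spanner 0.0
stop 0.107
```

The case is flush along the stop's face, lid up, and every bystander is unmoved. I'm handing the job in.

```bash
python3 -c "
from cell import arm; print(arm.sign_off())"
```

```text
the job is handed in; nothing more can be done
None
```

The black case was tipped onto its base, lid up, and pushed flat against the bench stop; camera checks showed the listed items unmoved, though the gripper body briefly touched the smaller lookalike case (about 5 N) without moving it, and the job was handed in at about 22 s.

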